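Hot plate off, croquette pan turned and held over its board

ROBOT

A 6-joint arm with a two-finger parallel gripper is mounted at the origin on a cart in front of the work surface, level with it; the furniture and walls round the work are solid. World frame = base frame: x ahead of the robot, y to its left, z up, the work surface at z = 0. Lengths are in m, angles in rad, forces in N, time in s.
With the tool pointing down it reaches from about 0.425 to 0.925 m from the base axis. Payload 12.5 kg.
Tool frame: the origin (TCP) lies between the finger pads; the fingertips stand 14 mm ahead of it and the grasp point (between the pads) lies 5 mm behind it; z points along the fingers, y is the line along which they close (so a half turn about z gives the same grasp; the last joint's range is limited). The gripper opens to 85 mm and grips with 20 to 120 N. Pads are 22 mm wide; open, the fingers measure 114 mm over their backs; the gripper's body (76 mm by 85 mm) begins 54 mm behind the grasp point. The pads swing forward as they close: fully open they stand 13 mm farther back than shut.
Start: joints at [1.172, 0.491, 1.559, -0, 1.092, -0.106], TCP at [0.18, 0.598, 0.245] pointing down, gripper open.
Joint ranges: [-3.1, 3.1], [-0.84, 2.19], [0.05, 2.79], [-1.13, 4.28], [0.06, 2.93], [-2.69, 2.69]. Speed limits (rad/s): [2.22, 2.22, 2.79, 3.14, 3.14, 3.14].

INTERFACE

Orientations are given as a rotation vector (axis times angle).
In Python, from station import manip gives the robot as it stands. The module is installed in compiled form; this text tells all that it offers. Calls block until the motion is done:
- manip.goto(position, orientation): joint-space move of the TCP to a pose.
- manip.servo_line(position, attitude=None, vel=0.15, f_stop=None): straight line of the TCP; attitude=None keeps the orientation; vel is the mean speed in m/s. With f_stop (N) it stops when the force on the tool has changed by that much, and returns True; else False.
- manip.set_joints(angles): joint-space move.
- manip.gripper_to(opening, squeeze=None): finger opening in m; squeeze is the grip in N (None keeps the last); returns when the fingers have stopped.
- manip.pause(seconds).
- manip.ik(position, orientation): joint angles nearest the present ones, or None.
- manip.get_image(name): name is "scene" or "top"; returns (picture, depth): 480x640x3 uint8, red, green, blue; 480x640 float32, m along the optical axis (not along the pixel's ray), 0 where there is no reading.
- manip.camera_model(name): a dict with "fx", "fy", "cx", "cy" (pixels), "k1" (the pictures are not rectified: a ray, as slopes to the right and down, at radius r is drawn at 1 + k1 r^2 times it, then the intrinsics apply), "extrinsics" (4x4, takes a point from world to camera coordinates). Camera axes: x right, y down, z forward; pixel columns grow to the right and rows downward; lengths in m; the calibration is good to about 2 mm. A picture is of the moment at which its call begins. camera_model takes no time and is no camera call.
A pose or a line that the arm cannot do raises manip.MotionError and nothing moves.
- manip.job_done(): hands the job in; it is judged then, once.
Readings, each from a call of its own:
- manip.current_t(): time.
- manip.current_joint_positions(): joint angles.
- manip.current_joint_vel(): joint speeds.
- manip.current_tau(): joint torques, N m.
- manip.current_tool_pos(): TCP position.
- manip.current_ee_rot(): TCP orientation.
- manip.current_wrist_force(): force on the tool from outside, world axes, zero at the start.
- manip.current_ft_torque(): the same for the moment, N m.
- manip.current_finger_gap(): finger opening in m.
- manip.current_finger_force(): force on a finger pad.
Only numpy, scipy, OpenCV 4.12 (cv2) and the standard library are available. Lean on these libraries where they do the work, as an engineer would, in place of code of your own. Each camera call takes 0.05 s, during which the arm holds its last target. There are 200 camera calls.

TASK

Turn the hot plate's knob clockwise until it clicks past its detent into off and stays there. Then lift the small dished pan by its handle, without tipping it or touching the croquette lying loose in it, and give it about a quarter turn so that it hangs level and centred over the round recess of the wooden serving board, with its handle above the board's tongue and pointing the same way. Keep the croquette in the middle of the pan all the while, leave the other things alone, and finish still holding the pan by its handle, at rest a few centimetres (roughly 5 cm) above the board and not touching it: the cook has still to lay the paper liner.

Things in the scene. Friction and masses are not known exactly. Their poses are not given: they have to be found in the camera images.
- hob_knob (a joint): black knob on the control strip of the hot plate, at the strip's middle on the robot's side. Value in rad, grows clockwise seen from above, 0 full power to 1.5 off (a firm stop). It starts at some power between 0.1 and 0.6. A sprung click resists from about 0.85 on (up to about 0.12 N m) and, once past 1.22, drives the knob on to off; let go before that and it springs back to below about 1.0.
- knob_grip (a point): point on the knob's vertical axis, 10 mm below the top of its grip bar. The bar is 13 mm wide, 46 mm long, 32 mm high and stands on a flat skirt 44 mm across and 4.5 mm high on the strip; this point is 26 mm above the strip (whose top is 56 mm above the table). The x axis runs along the bar, to its end with the white line, and turns with the knob; at off the white line points to the back of the hot plate (its +x).
- hob: steel portable hot plate with a black glass top, 300 (x) x 280 (y) x 62 mm, fixed to the table; origin at the centre of its underside, x from its control strip to its back, z up
- hob_zone (a point): centre of the cooking zone on the glass, 62 mm above the table, 35 mm behind the middle of the hot plate and 143 mm behind the knob's axis; axes as of the hot plate
- pan: small black dished pan, 148 mm across the rim, 34 mm high, about 0.18 kg, its balance point 32 mm from its middle towards the handle, loose, standing on the cooking zone with its handle to the robot's right. Origin at the centre of its flat foot (100 mm across), z up through its middle; the handle points along its -x.
- pan_handle (a point): the place to grip the handle: on its middle line, 100 mm from the pan's middle, 31 mm above the foot; axes as of the pan. The straight handle is 16 mm wide (across y) and 22 mm high (20 to 42 mm above the foot) from the rim out to 160 mm from the middle, and ends in a round knob 26 mm across, 173 mm out. The pan hangs off to one side of this grip, so it wants a firm grip (some 20 N or more).
- pan_dish (a point): lowest point of the pan's hollow, in its middle, 6.5 mm above the foot. The hollow is a shallow round dish, 114 mm radius of curvature and 27 mm deep.
- croquette: brown crumbed ball of 50 mm diameter, about 45 g, lying loose in the middle of the pan; origin at its centre (25 mm above the dish), axes turn as it rolls. It starts to roll off the middle when the pan tips by more than about 6 degrees.
- board: fixed wooden serving board right of the hot plate, 190 x 170 mm and 24 mm thick, with a round recess 134 mm across and 14 mm deep in its middle and a tongue 46 mm wide and 21 mm high that reaches out to 213 mm from the middle along its -x, towards the robot. Origin at the centre of its underside, z up.
- board_recess (a point): centre of the recess floor, 10 mm above the table and 14 mm below the board's top; axes as of the board
- red_bottle: red squeeze bottle, 58 mm across, 184 mm tall, right of the board; origin centre of underside
- wine_glass: stemmed glass of red wine, 81 mm across, 202 mm tall, right of the board; origin centre of underside
- salt: glass salt shaker, 44 mm across, 90 mm tall, near right; origin centre of underside
- pepper_mill: wooden pepper mill, 58 mm across, 170 mm tall, near right; origin centre of underside
There are look-alikes about, which are no part of the job. What is shaped like the croquette but blue, purple or yellow is not meant.

How it is judged:
On the way, in this order (a step that is already met when the one before it is completed fails the run):
1. the knob is clicked into off while the pan still stands on the hot plate (value of joint hob_knob above 1.4 rad and z of pan in the frame of hob_zone below 0.008 m), for 0.2 s.
2. the pan is lifted clear of the hot plate by its handle, the knob still off (value of joint hob_knob above 1.4 rad and z of pan in the frame of hob_zone above 0.02 m and contact force between the fingers and pan above 1 N and distance between the grasp point and pan_handle below 0.07 m and contact force between pan and hob below 0.05 N), for 0.2 s.
At the end, for the whole second after the job is handed in: Knob off (over 1.4 rad). Pan held by its handle, touching neither board nor hob; foot 29 to 115 mm over the recess floor, middle within 20 mm of the recess's, handle along the tongue within 0.16 rad, same way; level within 0.12 rad, at rest; croquette still, within 15 mm of the pan's middle (value of joint hob_knob above 1.4 rad and z of pan in the frame of board_recess between 0.029 and 0.115 m and horizontal distance between pan and board_recess below 0.02 m and angle between the x axis of pan and the x axis of board, either way round below 0.16 rad and x of pan_handle in the frame of board_recess below -0.08 m and angle between pan's own z axis and vertical below 0.12 rad and horizontal distance between croquette and pan_dish below 0.015 m and distance between croquette and pan_dish below 0.04 m and contact force between the fingers and pan above 1 N and distance between the grasp point and pan_handle below 0.07 m and contact force between pan and board below 0.05 N and contact force between pan and hob below 0.05 N and linear speed of pan below 0.02 m/s and linear speed of croquette below 0.03 m/s); the arm keeps its last pose, push and grip.
It fails at once if the croquette rolls more than 30 mm from the middle of the pan (horizontal distance between croquette and pan_dish above 0.03 m).
It fails at once if the pan is tipped by more than 0.26 rad (15 degrees) (angle between pan's own z axis and vertical above 0.26 rad).
It fails at once if the robot touches the croquette (contact force between any of the fingers, the arm and croquette above 0.3 N).
It fails at once if one of the things round about is pushed more than 30 mm or knocked over (distance of any of red_bottle, wine_glass, salt, pepper_mill from where it was at the start of the episode above 0.03 m or angle between any of red_bottle, wine_glass, salt, pepper_mill's own z axis and vertical above 0.5 rad).
It also fails if it takes over 64 s, if anything falls off the work surface, if the arm or the gripper's body presses on something with over 40 N, if the wrist force passes 120 N, or if a joint passes its speed limit or range.

## Working session

There is one attempt and no reset: what is moved stays moved. The work goes in short steps, each a Python script; the robot and the scene stay as the last script left them, time stands still between calls to the robot, and variables do not carry over. Pictures are saved under pics/ and viewed, at most 10 in all, crops included, and the job is handed in when it is done.

```bash
mkdir -p pics
cat > h.py <<'E'
import numpy as np, cv2
from station import manip as m
def save(name,fn,crop=None,scale=1):
    im,d=m.get_image(name); np.savez('pics/'+fn+'.npz',im=im,d=d)
    if crop: im=im[crop[1]:crop[3],crop[0]:crop[2]]
    im=cv2.resize(im,None,fx=scale,fy=scale,interpolation=cv2.INTER_CUBIC)
    cv2.imwrite('pics/'+fn+'.png',im[:,:,::-1])
def ray(name,u,v):
    c=m.camera_model(name); K=np.array([[c['fx'],0,c['cx']],[0,c['fy'],c['cy']],[0,0,1.]])
    p=cv2.undistortPoints(np.array([[[u,v]]],float),K,np.array([c['k1'],0,0,0,0.]))[0,0]
    E=np.array(c['extrinsics']); R=E[:3,:3]; t=E[:3,3]
    return -R.T@t, R.T@np.array([p[0],p[1],1.])
def atz(name,u,v,z):
    o,d=ray(name,u,v); return o+d*(z-o[2])/d[2]
def atd(name,u,v,dep):
    o,d=ray(name,u,v); return o+d*dep
E
python3 - <<'E'
from h import *
save('top','top0'); save('scene','scene0')
for n in('top','scene'):print(m.camera_model(n))
print(m.current_ee_rot(),m.current_t())
E
```

```text
{'fx': 438.61978498351846, 'fy': 438.61978498351846, 'cx': 324.2521500118084, 'cy': 240.43678773044144, 'k1': -0.030526544527946033, 'extrinsics': array([[ 0.00546103, -0.99995963,  0.00713545, -0.07005178],
       [-0.99709771, -0.00598698, -0.07589667,  0.47874226],
       [ 0.07593633, -0.00670026, -0.99709016,  1.12139973],
       [ 0.        ,  0.        ,  0.        ,  1.        ]])}
{'fx': 477.45931264425894, 'fy': 477.45931264425894, 'cx': 319.92470750943573, 'cy': 245.4759633799906, 'k1': -0.11503028573264769, 'extrinsics': array([[-0.86934346, -0.49402242,  0.01355711,  0.37594433],
       [-0.32285907,  0.54694648, -0.77240635,  0.25671491],
       [ 0.37417104, -0.67586345, -0.63498396,  1.33725746],
       [ 0.        ,  0.        ,  0.        ,  1.        ]])}
[-4.58254877e-01 -3.10770714e+00  1.57464347e-03] 0.1
```

View pics/top0.png

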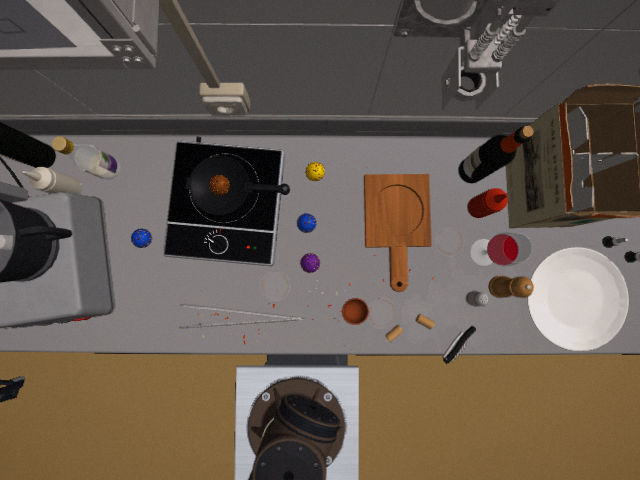

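View pics/scene0.png

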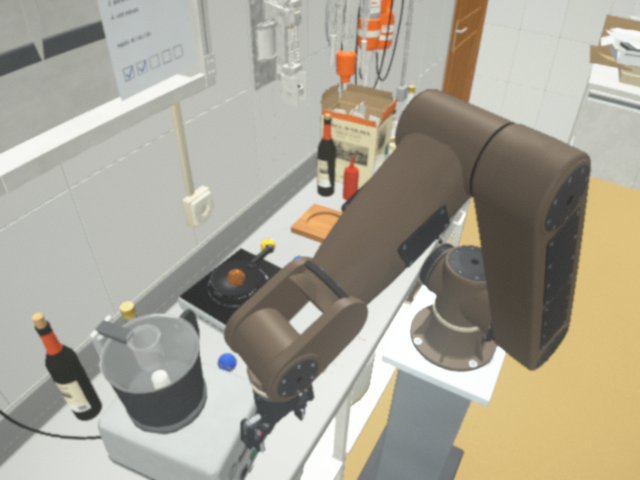

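Top view: the hob is at about (165..283, 142..265) and the knob at (217,243). The pan is at (222,187), with its handle running right to the knob end at (286,189). The board recess is at (401,211) and the tongue end at (399,288). Croquette candidates are the brown ball in the pan at (219,184), blue at (307,223) and (142,238), purple at (310,262) and yellow at (316,171). Only the brown one lying in the pan fits. I'll confirm it in an enlarged crop.

Run:
```python
from h import *
im=np.load('pics/top0.npz')['im']
a=cv2.resize(im[135:271,160:296],None,fx=4.2,fy=4.2,interpolation=cv2.INTER_CUBIC)
cv2.imwrite('pics/c1.png',a[:,:,::-1])
b=cv2.resize(im[165:300,350:450],None,fx=4.2,fy=4.2,interpolation=cv2.INTER_CUBIC)
cv2.imwrite('pics/c2.png',b[:,:,::-1])
```

```text
(no output)
```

View pics/c1.png

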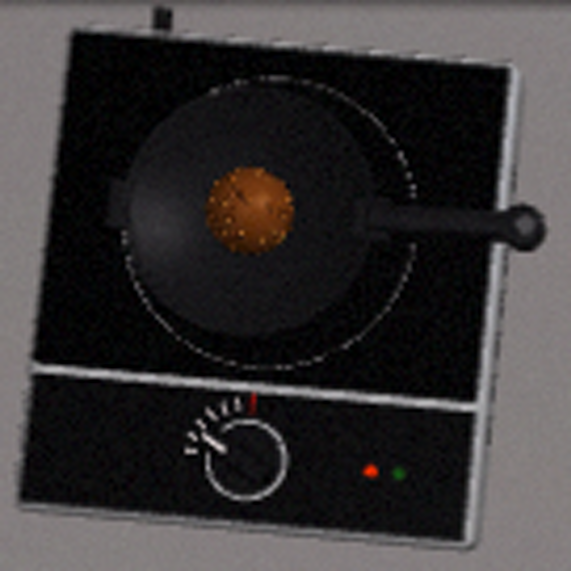

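View pics/c2.png

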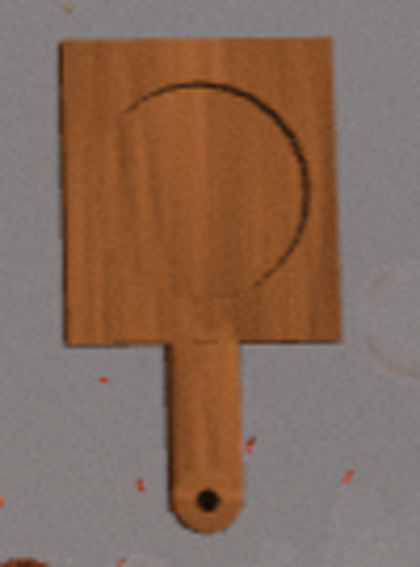

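The crop confirms the brown crumbed ball in the pan, at crop (250,210). The knob skirt ring is centred at crop (246,460) and its white line runs (200,433)-(228,453). Board corners and tongue are clear. Next I compute the poses.

```bash
cat > poses.py <<'E'
from h import *
from scipy.spatial.transform import Rotation as Rn
s=4.2
P=lambda u,v,z:atz('top',160+(u+.5)/s-.5,135+(v+.5)/s-.5,z)
B=lambda u,v,z:atz('top',350+(u+.5)/s-.5,165+(v+.5)/s-.5,z)
ang=lambda d:np.arctan2(d[1],d[0])
pan=P(252,211,.096); pk=P(525,227,.093); croq=P(250,210,.0935)
knob=P(246,460,.0605)
l1=P(200,433,.0605); l2=P(228,453,.0605)
f=[P(38,371,.062),P(476,407,.062)]   # white divider line ~ runs along hob -y
hyaw=ang(f[1]-f[0])+np.pi/2
bc=[B(60,40,.024),B(332,37,.024),B(342,340,.024),B(65,345,.024)]
tong=B(208,531,.021)
board=sum(bc)/4
def down(yaw):  # tool y at angle yaw in the world, z down
    y=np.array([np.cos(yaw),np.sin(yaw),0]);z=np.array([0,0,-1.]);x=np.cross(y,z)
    return Rn.from_matrix(np.c_[x,y,z]).as_rotvec()
E
python3 - <<'E'
from poses import *
np.set_printoptions(precision=4,suppress=True)
print('pan',pan,'handle ang',ang(pk-pan),np.linalg.norm(pk-pan),'croq',croq)
print('knob',knob,'hyaw',hyaw,'zone pred',knob[:2]+.143*np.array([np.cos(hyaw),np.sin(hyaw)]))
for z in(.0605,.092):
  a=P(200,433,z);b=P(228,453,z)
  print('line',a-knob,b-knob,'ang',ang(a-b), 'rel',ang(a-b)-hyaw)
print('zone ring',P(268,222,.062))
print('board',board,'sizes',[np.linalg.norm(bc[i]-bc[i-1]) for i in range(4)],'yaws',ang(bc[0]-bc[3]),ang(bc[1]-bc[2]),ang(bc[1]-bc[0])+np.pi/2,ang(board-tong),np.linalg.norm(board-tong))
d=np.load('pics/top0.npz')['d']
print(d[243,217],atd('top',217,243,d[243,217]),atd('top',212,238,d[238,212]))
ka=ang(P(200,433,.092)-P(228,453,.092))
k=knob.copy();k[2]=.081
for y0 in(ka+np.pi/2,ka-np.pi/2):
  for y in(y0,y0-1.2):
    print('knob ik',m.ik(k,down(y)))
h=ang(pk-pan); g=pan+.1*np.array([np.cos(h),np.sin(h),0]);g[2]=.088
for o in(1,-1):
  print('pan ik',m.ik(g,down(h+o*np.pi/2)))
  bh=ang(tong-board); e=board+.1*np.array([np.cos(bh),np.sin(bh),0]);e[2]=.12
  print('end ik',e,m.ik(e,down(bh+o*np.pi/2)))
E
```

```text
pan [0.608  0.1899 0.096 ] handle ang -1.620801013747194 0.15914500150197075 croq [0.6091 0.1917 0.0935]
knob [0.465  0.1982 0.0605] hyaw -0.07638771605499195 zone pred [0.6076 0.1873]
line [0.016  0.0279 0.    ] [0.0041 0.0108 0.    ] ang 0.9626574148609811 rel 1.039045130915973
line [0.0134 0.0196 0.0315] [0.0019 0.0031 0.0315] ang 0.9626574148609756 rel 1.0390451309159676
zone ring [0.6083 0.1881 0.062 ]
board [ 0.5601 -0.257   0.024 ] sizes [np.float64(0.19062259442229068), np.float64(0.17046626745602145), np.float64(0.18994040205517404), np.float64(0.17134299532282202)] yaws 0.014382385976578814 0.018971539696284477 0.019835710379978666 0.018755350048080065 0.21085594937773652
1.0641853 [0.4658 0.1938 0.0915] [0.4776 0.2056 0.0946]
knob ik [ 0.2721  0.5678  2.0034 -0.      0.5703 -2.2613]
knob ik [ 0.2721  0.5678  2.0034 -0.      0.5703 -1.0613]
knob ik [ 0.2721  0.5678  2.0034 -0.      0.5703  0.8803]
knob ik [0.2721 0.5678 2.0034 0.     0.5703 2.0803]
pan ik [ 0.0399  0.659   1.7379 -0.      0.7447  0.0899]
end ik [ 0.4601 -0.2589  0.12  ] [-0.6377  0.5246  1.9225 -0.      0.6945  0.9144]
pan ik None
end ik [ 0.4601 -0.2589  0.12  ] [-0.6377  0.5246  1.9225 -0.      0.6945 -2.2272]
```

Everything is consistent: the bar passes through the axis, the knob value is about 0.46, and the pan is centred on the zone. I'll grip the knob next.

Run:
```python
from poses import *
np.set_printoptions(precision=4,suppress=True)
ka=ang(P(200,433,.092)-P(228,453,.092)); r=down(ka-np.pi/2)
k=knob.copy()
k[2]=.2; m.goto(k,r); m.gripper_to(.05,30)
k[2]=.081
print('stop',m.servo_line(k,vel=.08,f_stop=15), m.current_tool_pos())
m.gripper_to(0,50)
print(m.current_finger_gap(),m.current_finger_force(),m.current_wrist_force())
j=np.array(m.current_joint_positions());j0=j[5]
for i in range(1,7):
    j[5]=j0+1.08*i/6; m.set_joints(j)
    print(m.current_joint_positions()[5]-j0,m.current_finger_gap(),m.current_wrist_force(),m.current_ft_torque())
m.pause(.3)
m.gripper_to(.05); m.pause(.2)
k=np.array(m.current_tool_pos());k[2]=.23; m.servo_line(k,vel=.15)
save('top','k1',(160,135,296,271),4.2); print(m.current_t())
```

```text
stop False [0.4652 0.1983 0.0814]
0.01218563115268768 48.89301002025604 [-3.5341  1.1183  4.3711]
0.1759391588485375 0.011761929382545088 [ 0.987  -0.7859 -0.66  ] [-0.3594 -0.1128 -0.0202]
0.35323465655999864 0.011832746203565246 [ 2.4088 -3.9999 -0.8327] [-0.8029 -0.3847 -0.012 ]
0.5344162139506181 0.012316463818857518 [ 1.7846 -6.5956 -0.7154] [-1.1448 -0.511   0.0542]
0.7144399695469978 0.012289883088455345 [ 2.866  -7.862  -3.3566] [-1.438  -0.5446  0.0217]
0.8945194170173836 0.012232130277301785 [ 3.3839 -9.9537  3.4295] [-1.8897 -0.6664 -0.0458]
1.073517669691866 0.01152775322742025 [  4.0127 -11.2215  -0.473 ] [-1.916  -0.6189  0.6387]
8.2833
```

Run:
```python
from poses import *
h=ang(pk-pan); g=pan+.1*np.array([np.cos(h),np.sin(h),0]);g[2]=.24
m.goto(g,down(h+np.pi/2)); m.gripper_to(.06)
save('top','k2',(160,135,296,271),4.2); print(m.current_t(),m.current_tool_pos())
```

```text
10.2417 [0.60298322 0.09018671 0.24005593]
```

View pics/k2.png

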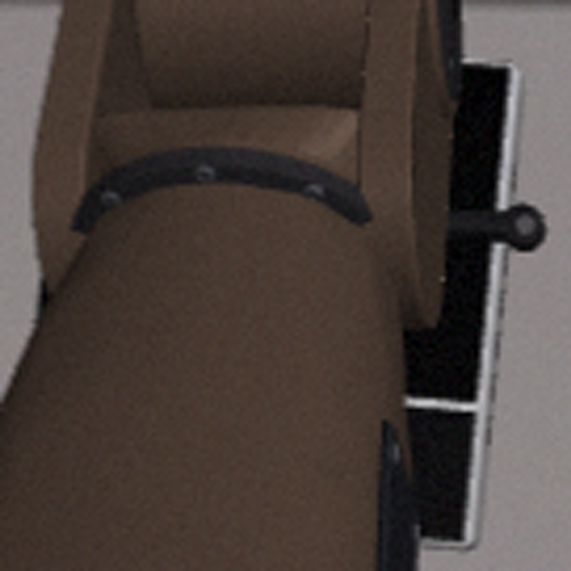

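The arm hides the knob, so I'll swing the base aside and look again.

Run:
```python
from h import *
j=np.array(m.current_joint_positions()); j[0]-=.6; m.set_joints(j)
save('top','k3',(160,135,296,271),4.2); print(m.current_t())
```

```text
11.6417
```

View pics/k3.png

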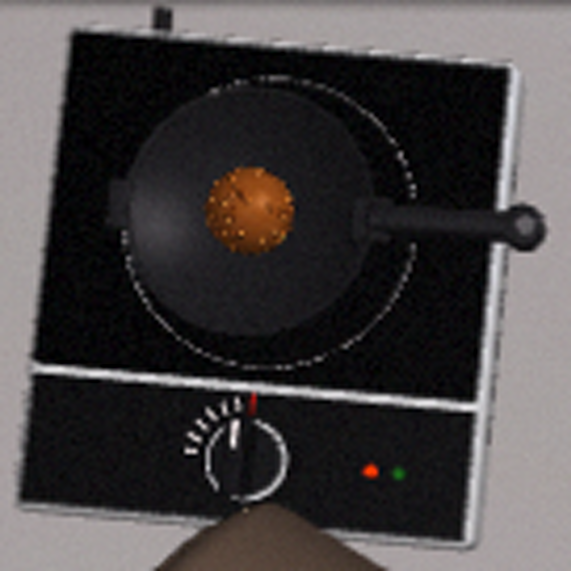

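The white line now points along the hob's +x towards the red mark, so the knob is off. The croquette is still central. Next I grip the handle, lift slightly and check.

Run:
```python
from poses import *
np.set_printoptions(precision=4,suppress=True)
h=ang(pk-pan); g=pan+.1*np.array([np.cos(h),np.sin(h),0]);g[2]=.17
m.goto(g,down(h+np.pi/2)); m.gripper_to(.05,80)
g[2]=.088; print(m.servo_line(g,vel=.08,f_stop=12),m.current_tool_pos())
w0=np.array(m.current_wrist_force());t0=np.array(m.current_ft_torque())
m.gripper_to(0,80); m.pause(.2)
print(m.current_finger_gap(),m.current_finger_force(),np.array(m.current_wrist_force())-w0)
g[2]=.1; m.servo_line(g,vel=.03); g[2]=.14; m.servo_line(g,vel=.05); m.pause(.3)
print(m.current_finger_gap(),m.current_finger_force(),np.array(m.current_wrist_force())-w0,np.array(m.current_ft_torque())-t0,m.current_tool_pos())
save('scene','l1',(150,200,350,350),4); save('top','l1t'); print(m.current_t())
```

```text
False [0.6033 0.0901 0.0885]
0.014635262589838553 77.98228025436401 [-0.4562  0.3666  6.3503]
0.014859237424860498 77.95291543006897 [ 0.5782  0.5421 -2.3121] [-0.1838 -0.0096 -0.0182] [0.603  0.0901 0.1398]
16.9667
```

View pics/l1.png

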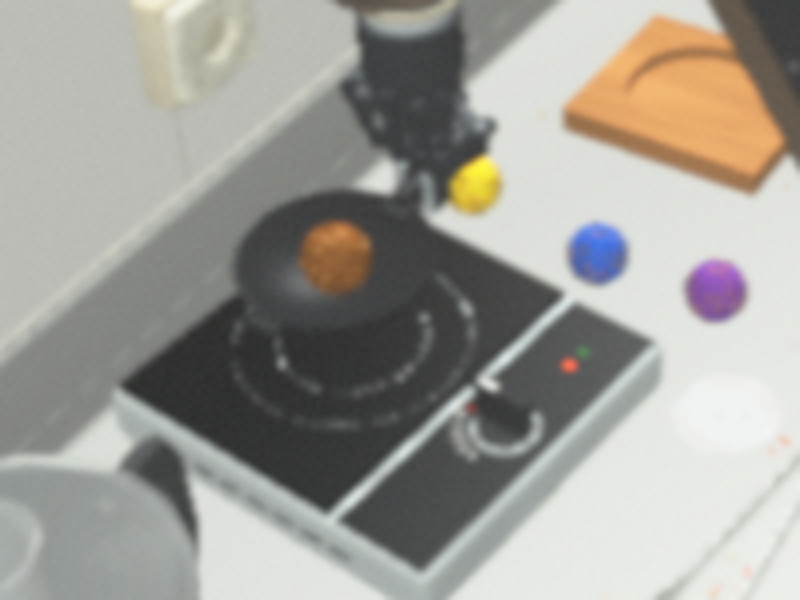

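The pan is lifted and level at crop (335,262), with the croquette in the middle and the knob off. Next I carry it over the board with the quarter turn.

Run:
```python
from poses import *
np.set_printoptions(precision=4,suppress=True)
bh=ang(tong-board); bh=np.unwrap([-1.6,.0+bh])[1]
e=board+.1*np.array([np.cos(bh),np.sin(bh),0]);e[2]=.14
m.servo_line(e,down(bh+np.pi/2),vel=.06); m.pause(.3)
print(m.current_t(),m.current_tool_pos(),m.current_finger_gap())
e[2]=.1; m.servo_line(e,vel=.04); m.pause(.5)
print(m.current_t(),m.current_tool_pos(),m.current_joint_positions(),m.current_wrist_force())
save('top','e1',(340,150,480,300),4); save('scene','e1s',(270,150,430,270),5)
```

```text
23.7 [ 0.4601 -0.2589  0.14  ] 0.014639648636533647
25.35 [ 0.4601 -0.2589  0.1   ] [-0.6376  0.5567  1.9367 -0.      0.6481  0.9144] [ 0.1718  0.3565 -2.5859]
```

View pics/e1.png

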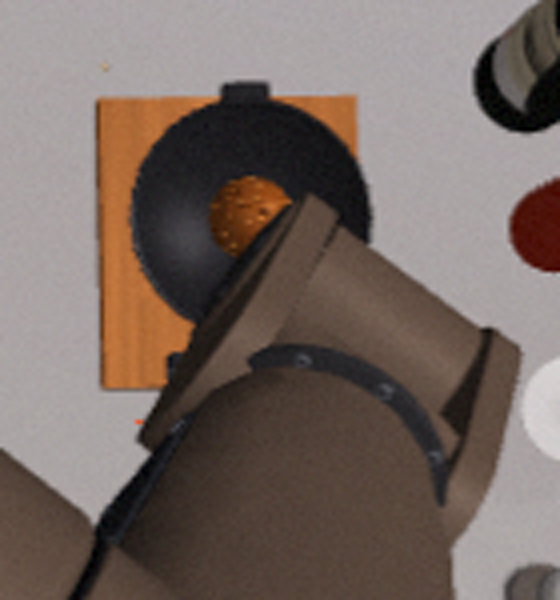

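View pics/e1s.png

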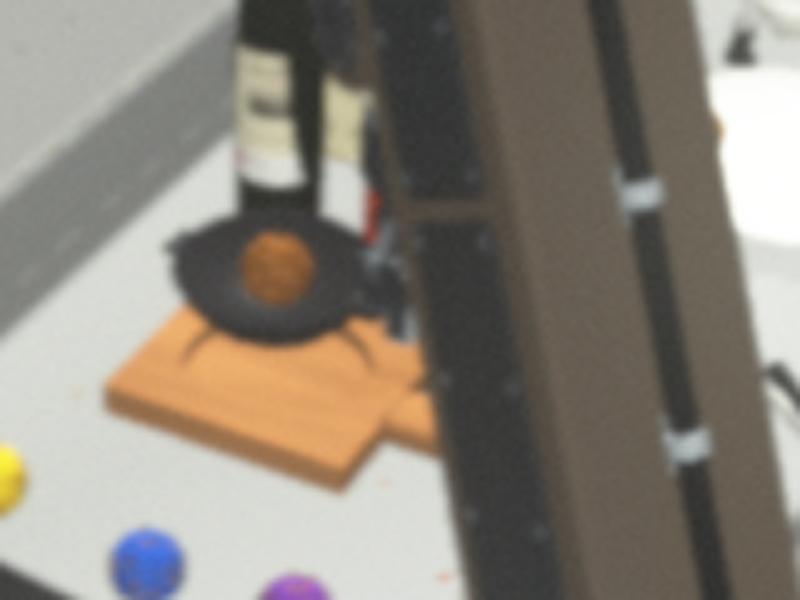

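Run:
```python
from poses import *
np.set_printoptions(precision=4,suppress=True)
Q=lambda u,v,z:atz('top',340+(u+.5)/4-.5,150+(v+.5)/4-.5,z)
c=Q(252,216,.108);l=Q(245,92,.105);q=Q(250,216,.1055)
print('pan-board',c[:2]-board[:2],'croq-pan',q[:2]-c[:2],'yaw',ang(l-c),'board',ang(board-tong))
D=np.load('pics/e1.npz')['d']
W=np.array([atd('top',u,v,D[v,u]) for v in range(170,245) for u in range(365,440) if D[v,u]>0])
r=np.hypot(*(W-c)[:,:2].T); k=(r>.066)&(r<.0745)&(W[:,2]>.095)&(W[:,2]<.12)&(W[:,0]>c[0]-.03)
A=np.c_[W[k,:2]-c[:2],np.ones(k.sum())]
print(k.sum(),np.linalg.lstsq(A,W[k,2],rcond=None)[0])
```

```text
pan-board [0.0025 0.0015] croq-pan [0.0004 0.0007] yaw 0.03903051453621738 board 0.018755350048080065Traceback (most recent call last):
  File "<stdin>", line 7, in <module>
  File "h.py", line 16, in atd
    o,d=ray(name,u,v); return o+d*dep
        ~~~^^^^^^^^^^
  File "h.py", line 9, in ray
    c=m.camera_model(name); K=np.array([[c['fx'],0,c['cx']],[0,c['fy'],c['cy']],[0,0,1.]])
ValueError: time passes only in moves, steps and waits
```

Run:
```python
from h import *
np.set_printoptions(precision=4,suppress=True)
D=np.load('pics/e1.npz')['d']
for u,v in[(402,177),(376,204),(430,204),(383,185),(422,185),(385,222)]: print(atd('top',u,v,D[v,u]))
print(m.current_t(),m.current_joint_vel(),m.current_finger_force())
```

```text
[ 0.6295 -0.2559  0.101 ]
[ 0.5627 -0.1922  0.0987]
[ 0.5631 -0.3233  0.1027]
[ 0.6094 -0.2094  0.1003]
[ 0.6098 -0.3044  0.1024]
[ 0.5191 -0.2144  0.0958]
25.45 [0.001  0.0009 0.0002 0.0009 0.0005 0.0021] 77.97883629798889
```

The pan is centred to within 3 mm, its yaw error is about 0.02 rad, and its tilt is under 0.05 rad. The croquette is central, so I'm handing in.

```bash
python3 -c "
from station import manip as m
m.pause(.3); print(m.job_done())"
```

```text
the job is handed in; nothing more can be done
None
```

I handed the job in at about 26 s: the knob is clicked off, and the pan hangs level over the recess about 5 cm above the board, held by its handle over the tongue, with the croquette still in its middle. The verdict was not shown.

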